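# Spacers onto the polisher spindle

## Task

Thread the two metal spacers onto the upright spindle in order of size: first the wide steel spacer, all the way down onto the collar, then the narrower brass spacer so that it lies flat on top of the steel one. Let go of both, and leave the red plastic spacer lying where it is.

Things in the scene. Friction and masses are not known exactly. Their poses are not given: they have to be found in the camera images.
- spindle: upright steel spindle on a grey square block (100 x 100 x 16 mm) screwed to the bench. Origin: centre of the block's underside, on the spindle's axis; z up. On the block is a dark round collar, 68 mm across at its foot, whose flat top is 22 mm above the bench. From there the spindle, 14 mm in diameter, rises to 66 mm above the bench; above that it tapers to a nose 6 mm across that ends 76 mm above the bench.
- seat (a point): point on the spindle's axis at the level of the collar's top, 22 mm above the bench: where the underside of the first spacer rests. Keep clear of the bench vice, fixed between the block (to its left) and the spacers (before it and to its right): its screw handle reaches forward to about x = 0.475 m at y = -0.04 m, and it stands about 0.19 m high.
- steel_spacer: grey steel ring, outside diameter 58 mm, bore 30 mm, 22 mm high, 0.25 kg, lying flat on the bench. Origin: centre of its underside; z up, along the bore.
- brass_spacer: yellow brass ring, outside diameter 46 mm, bore 30 mm, 20 mm high, 0.12 kg, lying flat on the bench. Origin: centre of its underside; z up, along the bore.
- red_spacer: red plastic ring, outside diameter 52 mm, bore 30 mm, 20 mm high, lying flat on the bench; not wanted. Origin: centre of its underside; z up, along the bore.

How it is judged:
On the way:
1. the steel spacer is on the spindle, flat on the collar (horizontal distance between steel_spacer and seat below 0.012 m and z of steel_spacer in the frame of seat below 0.004 m and angle between steel_spacer's own z axis and vertical below 0.17 rad), for 0.2 s.
At the end, for the whole second after the job is handed in: The steel spacer is round the spindle (its centre within 12 mm of the axis), its underside within 4 mm of the collar's top; the brass spacer is round the spindle too (within 12 mm), its underside 17 to 27 mm above the collar's top, so on the steel spacer; both level within 0.17 rad and at rest (all of step 1 and z of steel_spacer in the frame of seat above -0.004 m and horizontal distance between brass_spacer and seat below 0.012 m and z of brass_spacer in the frame of seat between 0.017 and 0.027 m and angle between brass_spacer's own z axis and vertical below 0.17 rad and linear speed of each of steel_spacer, brass_spacer below 0.02 m/s); the robot touches nothing.
It fails at once if the red spacer is moved by more than 30 mm (distance of red_spacer from where it was at the start of the episode above 0.03 m).
It also fails if it takes over 64 s, if anything falls off the work surface, if the arm or the gripper's body presses on something with over 40 N, if the wrist force passes 120 N, or if a joint passes its speed limit or range.

## Robot

A 6-joint arm with a two-finger parallel gripper is mounted at the origin on a cart in front of the work surface, level with it; the furniture and walls round the work are solid. World frame = base frame: x ahead of the robot, y to its left, z up, the work surface at z = 0. Lengths are in m, angles in rad, forces in N, time in s.
With the tool pointing down it reaches from about 0.35 to 0.925 m from the base axis. Payload 6.4 kg.
Tool frame: the origin (TCP) lies at the very end of the fingers, on their centre line; the grasp point (between the pads) lies behind it (manip.tcp_to_grasp is the z of the grasp point in the tool frame, in m); z points along the fingers, y is the direction in which the jaws open and shut (so a half turn about z gives the same grasp; the last joint's range is limited). The gripper opens to 85 mm and grips with 20 to 120 N. Pads are 22 mm wide; open, the fingers measure 114 mm over their backs; the gripper's body (76 mm by 85 mm) begins 54 mm behind the grasp point. The pads swing forward as they close: fully open they stand 13 mm farther back than shut.
Start: joints at [-1.448, 0.245, 1.558, -0, 1.339, -0.174], TCP at [0.19, -0.622, 0.198] pointing down, gripper open.
Joint ranges: [-3.13, 3.13], [-1.02, 2.26], [0.13, 2.54], [-0.95, 4.09], [0.21, 2.88], [-2.74, 2.74]. Speed limits (rad/s): [2.57, 2.57, 3.14, 3.14, 3.14, 3.14].

## Interface

Orientations are given as [roll, pitch, yaw] about the fixed x, y, z axes, in that order (R = Rz(yaw) Ry(pitch) Rx(roll)).
In Python, from workcell import manip gives the robot as it stands. The module is installed in compiled form; this text tells all that it offers.
- The arm moves only by the tool move_arm, never from a script. Its argument "commands" is a list of rows, each a list of 4 numbers: the shift along the world's x, y, z in mm, then the turn about the world's z in degrees. In form: [[x, y, z, twist], ...]. A call has 1 to 10 rows; each row is the pose to reach, as a shift and turn from the pose commanded when the call began; what a row does not reach only later rows make up. A row lasts 1/12 s, in which the tool goes at most 41.7 mm and 7.16 degrees, less where a joint would pass 70% of its speed; a pose out of reach is approached as far as the arm can. A call with a gripper value outside its range is refused whole. "claw" is the gripper command: -1 is shut, 1 is fully open, values between are in proportion, set as the call begins (left out, the last holds). The fingers move at their own pace and stop on an object; "squeeze" is the grip in N (left out, the last holds). Time passes only in rows, so rows that repeat a pose let the fingers close. It gives the time, the measured TCP pose, the force and the opening at its end, in the units of the state.
- manip.get_obs(): the state, without advancing time (a new reading comes with each control period).
- manip.get_image(name): name is "scene" or "top" or "wrist"; returns (picture, depth): 420x560x3 uint8, red, green, blue; 420x560 float32, m along the optical axis (not along the pixel's ray), 0 where there is no reading.
- manip.camera_model(name): a dict with "mtx" (3x3 intrinsics, pixels), "extrinsics" (4x4, takes a point from camera to world coordinates). Camera axes: x right, y down, z forward; pixel columns grow to the right and rows downward; lengths in m; the calibration is good to about 2 mm. A picture is of the moment at which its call begins: read the wrist's pose just before it. camera_model takes no time and is no camera call; for the wrist camera it gives the pose at the moment of the call.
- manip.job_done(): hands the job in, once; it reports no verdict.
Trained networks look in the newest picture that a camera, given by its name, has taken for a name from the list of things; names that differ only in an ending like _2 or _b are one class to them, and where a whole thing is asked for, a point or a joint stands for the part that bears it (a point fixed in the world has none). Each returns a list of dicts, best first, with "score" (0 to 1); they miss things now and then, are a little off and sometimes report something else, mostly with a low value. They report only what shows in the picture. A call takes as long as a camera call.
- manip.search_frame(camera, query): "box" ([left, top, width, height] in pixels, round what is visible of it).
- manip.outline_of(camera, query): "region" (420x560 bool, what is visible of it) and "box" ([left, top, width, height] in pixels, round what is visible of it).
The state is a dict: "time_s": time; "joint_positions": joint angles; "qvel": joint speeds; "effort": joint torques, N m; "eef_pos": TCP position; "orientation": TCP orientation; "contact_force": force on the tool from outside, world axes, zero at the start; "moment": the same for the moment, N m; "gripper_width": opening from 0.0 (shut) to 1.0 (fully open).
Only numpy, scipy, OpenCV 4.12 (cv2) and the standard library are available. Lean on these libraries where they do the work, as an engineer would, in place of code of your own. Each camera call takes 0.05 s, during which the arm holds its last target. There are 200 camera calls.

## Working session

There is one attempt and no reset: what is moved stays moved. The work goes in short steps, Python scripts to look and compute and a tool call to move; the robot and the scene stay as the last step left them, time stands still between calls to the robot, and variables do not carry over. Pictures are saved under pics/ and viewed, about 8 in all and at most 12, crops included, and the job is handed in when it is done.

Besides the shell and the picture viewer there is one more tool, called after "Request:" by a JSON object that holds its "method" and its "body", one argument or row to a line. move_arm: Moves the arm, as the interface text tells. Its arguments: {"type":"object","properties":{"commands":{"type":"array"},"claw":{"type":"number"},"squeeze":{"type":"number"}},"required":["commands"]}

```bash
mkdir -p pics; cat > h.py <<'E'
import numpy as np, cv2
from workcell import manip
def pts(cam, mask, depth, m):
    v,u=np.nonzero(mask&(depth>0)); d=depth[v,u]
    p=np.linalg.inv(m["mtx"])@np.stack([u*d,v*d,d])
    return (m["extrinsics"][:3,:3]@p).T+m["extrinsics"][:3,3]
def ring(cam,q,depth,m):
    r=manip.outline_of(cam,q)
    if not r: print(cam,q,'none'); return
    P=pts(cam,r[0]["region"],depth,m); zt=np.percentile(P[:,2],90)
    T=P[abs(P[:,2]-zt)<0.005].astype(np.float32)
    c,rad=cv2.minEnclosingCircle(T[:,:2].copy())
    print(cam,q,round(r[0]["score"],2),r[0]["box"],'ztop',zt.round(4),'n',len(T),'circ',np.round(c,4),round(rad,4),'mid',((T.min(0)+T.max(0))/2).round(4),'mean',T.mean(0).round(4))
E
python3 - <<'E'
from h import *
print(manip.tcp_to_grasp, manip.get_obs())
for cam in ("scene","top"):
    im,d=manip.get_image(cam); m=manip.camera_model(cam)
    cv2.imwrite(f"pics/{cam}0.png",im[:,:,::-1])
    for q in ("steel_spacer","brass_spacer","red_spacer","spindle"): ring(cam,q,d,m)
E
```

```text
-0.0187 {'time_s': 0.0, 'joint_positions': array([-1.44809075e+00,  2.45807507e-01,  1.55900599e+00,  7.26742141e-06,
        1.33866943e+00, -1.74162308e-01]), 'qvel': array([-0.0005601 , -0.00199059, -0.0013991 ,  0.00036445, -0.00151607,
        0.00143532]), 'effort': array([-1.59891919e-03, -4.29509819e+01, -3.26126754e+01, -2.85981805e-04,
        5.25417548e-03,  9.63722925e-06]), 'eef_pos': array([ 0.19003568, -0.62096485,  0.19698888]), 'orientation': array([-3.13973220e+00, -3.34514419e-04,  2.96865900e-01]), 'contact_force': array([-0.5306314 , -0.29916516,  0.53577537]), 'moment': array([ 0.03016989,  0.01712694, -0.03310272]), 'gripper_width': 1.0018993389943323}
scene steel_spacer 0.94 [295.8, 228.8, 28.5, 29.8] ztop 0.0216 n 300 circ [ 0.4263 -0.1537] 0.0299 mid [ 0.4255 -0.1543  0.0199] mean [ 0.4231 -0.1559  0.0206]
scene brass_spacer 0.71 [368.9, 252.0, 22.4, 22.7] ztop 0.0195 n 218 circ [ 0.4603 -0.2895] 0.0237 mid [ 0.4601 -0.2897  0.0178] mean [ 0.4593 -0.2904  0.0183]
scene red_spacer 0.64 [234.2, 209.9, 18.0, 15.9] ztop 0.0196 n 167 circ [0.4301 0.0402] 0.0261 mid [0.4301 0.04   0.0182] mean [0.4284 0.0379 0.0183]
scene spindle 0.82 [179.1, 170.3, 53.1, 33.1] ztop 0.0351 n 19 circ [0.4711 0.215 ] 0.0055 mid [0.4711 0.215  0.0347] mean [0.4703 0.214  0.0347]
top steel_spacer 0.76 [318.1, 211.3, 27.1, 24.5] ztop 0.0244 n 357 circ [ 0.4272 -0.1531] 0.0287 mid [ 0.4266 -0.1532  0.0232] mean [ 0.4271 -0.153   0.0226]
top brass_spacer 0.54 [379.1, 199.1, 19.8, 18.7] ztop 0.022 n 171 circ [ 0.4625 -0.2874] 0.0231 mid [ 0.4617 -0.2867  0.021 ] mean [ 0.462  -0.2879  0.0204]
top red_spacer 0.65 [235.2, 214.5, 23.4, 23.6] ztop 0.0227 n 232 circ [0.4322 0.0401] 0.0253 mid [0.4324 0.0405 0.0213] mean [0.4326 0.0399 0.0208]
top spindle 0.79 [143.6, 184.7, 52.7, 50.1] ztop 0.024 n 686 circ [0.4759 0.2211] 0.0626 mid [0.4747 0.2188 0.0235] mean [0.4741 0.218  0.0222]
```

```bash
python3 - <<'E'
import cv2,numpy as np
a=cv2.imread("pics/scene0.png")[110:320,130:430];b=cv2.imread("pics/top0.png")[110:320,130:430]
cv2.imwrite("pics/both.png",cv2.resize(np.hstack([a,b]),(800,280),interpolation=cv2.INTER_AREA))
E
```

```text
(no output)
```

View pics/both.png

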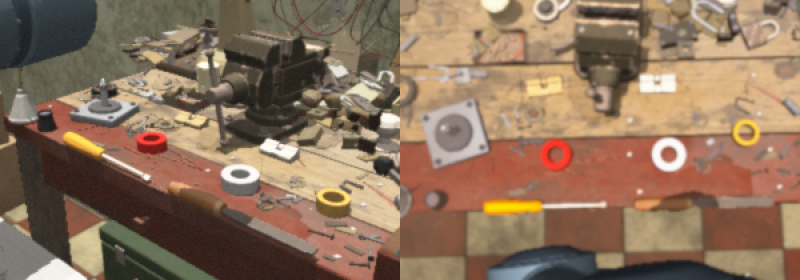

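The crops show the grey-white ring (steel), yellow ring (brass) and red ring along the front. The block and spindle are at the left, and the vice is behind, between the red and steel rings. The network boxes agree with this. I'll move over the steel ring now.

Request:
{"method": "move_arm", "body": {
  "commands": [
    [237, 468, 0, 0],
    [237, 468, 0, 0],
    [237, 468, 0, 0],
    [237, 468, 0, 0],
    [237, 468, 0, 0],
    [237, 468, 0, 0],
    [237, 468, 0, 0],
    [237, 468, 0, 0],
    [237, 468, 0, 0],
    [237, 468, 0, 0]
  ],
  "claw": 1,
  "squeeze": 50
}}

```text
time_s: 1.33
eef_pos: [0.3789, -0.2481, 0.1984]
orientation: [3.141, -0.001, 0.296]
contact_force: [-0.0, -0.7, -0.4]
gripper_width: 1.0
```

Request:
{"method": "move_arm", "body": {
  "commands": [
    [46, 93, -20, -17],
    [46, 93, -20, -17],
    [46, 93, -20, -17],
    [46, 93, -20, -17],
    [46, 93, -20, -17],
    [46, 93, -20, -17]
  ]
}}

```text
time_s: 1.83
eef_pos: [0.4244, -0.1572, 0.1784]
orientation: [3.141, -0.0, 0.001]
contact_force: [0.1, -0.6, 0.5]
gripper_width: 0.999
```

```bash
python3 - <<'E'
from h import *
m=manip.camera_model("wrist"); o=manip.get_obs(); im,d=manip.get_image("wrist")
print(o["eef_pos"],o["orientation"])
cv2.imwrite("pics/w1.png",im[:,:,::-1]); ring("wrist","steel_spacer",d,m)
E
```

```text
[ 0.42443727 -0.15717267  0.17840253] [ 3.14090883e+00 -3.26819804e-04  1.07255573e-03]
wrist steel_spacer 0.9 [255.3, 154.9, 56.5, 55.3] ztop 0.0233 n 1918 circ [ 0.4272 -0.1557] 0.0289 mid [ 0.4276 -0.156   0.0217] mean [ 0.428  -0.1556  0.0224]
```

View pics/w1.png

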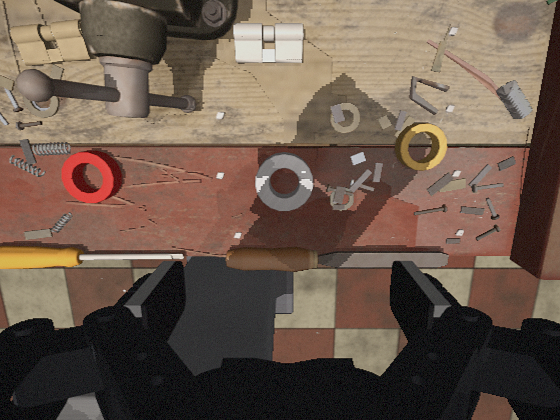

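The wrist view has the steel ring centred at about (285,183), red at (91,177) and brass at (420,147). Both finger sides are clear of obstructions, so I'll descend.

Request:
{"method": "move_arm", "body": {
  "commands": [
    [3, 2, -30, 0],
    [3, 2, -70, 0],
    [3, 2, -110, 0],
    [3, 2, -145, 0],
    [3, 2, -165, 0],
    [3, 2, -176, 0],
    [3, 2, -176, 0],
    [3, 2, -176, 0]
  ]
}}

```text
time_s: 2.6
eef_pos: [0.4271, -0.1558, 0.0021]
orientation: [-3.141, 0.001, -0.002]
contact_force: [0.6, -0.9, -0.1]
gripper_width: 1.0
```

Request:
{"method": "move_arm", "body": {
  "commands": [
    [0, 0, 0, 0],
    [0, 0, 0, 0],
    [0, 0, 0, 0],
    [0, 0, 0, 0],
    [0, 0, 0, 0],
    [0, 0, 0, 0],
    [0, 0, 0, 0],
    [0, 0, 0, 0]
  ],
  "claw": -1
}}

```text
time_s: 3.27
eef_pos: [0.4274, -0.1548, 0.0021]
orientation: [3.142, -0.0, 0.0]
contact_force: [-0.1, 0.3, 0.4]
gripper_width: -0.002
```

The gripper shut fully without holding anything, so I'll look.

```bash
python3 - <<'E'
from h import *
m=manip.camera_model("wrist"); im,d=manip.get_image("wrist")
im2,d2=manip.get_image("scene"); m2=manip.camera_model("scene")
ring("wrist","steel_spacer",d,m); ring("scene","steel_spacer",d2,m2)
b=cv2.resize(im2[180:300,240:400],(560,420))
cv2.imwrite("pics/w2.png",cv2.resize(np.hstack([im,b]),(800,300))[:,:,::-1])
E
```

```text
wrist steel_spacer 0.74 [227.1, 190.5, 117.4, 98.5] ztop 0.0232 n 5171 circ [ 0.4277 -0.1553] 0.0288 mid [ 0.4324 -0.1552  0.0214] mean [ 0.4374 -0.1547  0.0223]
scene steel_spacer 0.88 [294.2, 229.5, 25.9, 27.1] ztop 0.0217 n 277 circ [ 0.4249 -0.1535] 0.0291 mid [ 0.4245 -0.1538  0.0199] mean [ 0.4214 -0.1565  0.0205]
```

View pics/w2.png

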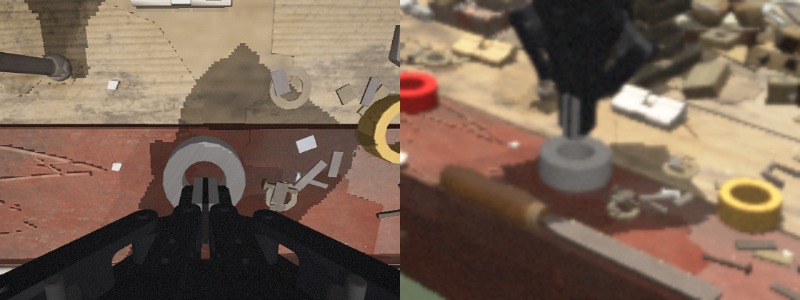

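The fingers closed with their tips over the ring, at the bore, and the ring has not moved. They evidently rode over its top edge, so I need the real tip height at about 60 mm opening. I'll raise straight up, open to 0.72 and measure.

Request:
{"method": "move_arm", "body": {
  "commands": [
    [0, 0, 30, 0],
    [0, 0, 65, 0],
    [0, 0, 90, 0],
    [0, 0, 100, 0],
    [0, 0, 100, 0]
  ]
}}

```text
time_s: 3.88
eef_pos: [0.4291, -0.156, 0.1047]
orientation: [3.138, -0.005, 0.0]
contact_force: [0.1, -0.3, -0.1]
gripper_width: 0.002
```

```bash
cat >> h.py <<'E'
def tips():
    m=manip.camera_model("wrist"); o=manip.get_obs(); im,d=manip.get_image("wrist")
    P=pts("wrist",d>0,d,m)-o["eef_pos"]
    near=P[(abs(P[:,0])<0.012)&(abs(P[:,1])<0.06)&(P[:,2]>-0.03)&(P[:,2]<0.05)]
    print('width',o["gripper_width"],o["eef_pos"],'n',len(near))
    for s in (-1,1):
        q=near[near[:,1]*s>0]
        if len(q): print(s,'tip z rel TCP',np.percentile(q[:,2],[0,2,10]).round(4),'|y| range',np.percentile(abs(q[:,1]),[1,50,99]).round(4),'x',q[:,0].min().round(4),q[:,0].max().round(4))
    return im,d,m
E
python3 - <<'E'
from h import *
tips()
E
```

```text
width 0.0022820023131997916 [ 0.42914098 -0.15604845  0.10473307] n 634
-1 tip z rel TCP [0.0383 0.0387 0.0403] |y| range [0.0001 0.0066 0.0145] x 0.0058 0.0108
1 tip z rel TCP [0.0376 0.0387 0.0406] |y| range [0.0003 0.0063 0.0123] x 0.0055 0.0108
```

Request:
{"method": "move_arm", "body": {
  "commands": [
    [0, 0, 0, 0],
    [0, 0, 0, 0],
    [0, 0, 0, 0],
    [0, 0, 0, 0],
    [0, 0, 0, 0],
    [0, 0, 0, 0]
  ],
  "claw": 0.44
}}

```text
time_s: 4.43
eef_pos: [0.4272, -0.1547, 0.1016]
orientation: [-3.141, 0.001, 0.0]
contact_force: [0.7, 0.2, 1.0]
gripper_width: 0.723
```

```bash
python3 - <<'E'
from h import *
im,d,m=tips(); ring("wrist","steel_spacer",d,m)
E
```

```text
width 0.7232378693618333 [ 0.42715365 -0.15474698  0.10164328] n 818
-1 tip z rel TCP [0.0392 0.0397 0.0415] |y| range [0.0318 0.0322 0.0443] x -0.0116 0.0112
1 tip z rel TCP [0.0381 0.0393 0.0414] |y| range [0.0291 0.0295 0.0416] x -0.0115 0.0112
wrist steel_spacer 0.69 [249.3, 167.1, 75.5, 70.5] ztop 0.0232 n 3105 circ [ 0.4273 -0.1555] 0.0289 mid [ 0.4278 -0.1554  0.0216] mean [ 0.4284 -0.1555  0.0223]
```

Request:
{"method": "move_arm", "body": {
  "commands": [
    [0, 0, 0, 0],
    [0, 0, 0, 0],
    [0, 0, 0, 0],
    [0, 0, 0, 0],
    [0, 0, 0, 0]
  ],
  "claw": 1
}}

```text
time_s: 4.95
eef_pos: [0.4274, -0.1549, 0.1022]
orientation: [3.142, -0.0, 0.0]
contact_force: [-0.6, -0.3, 0.2]
gripper_width: 0.999
```

```bash
python3 - <<'E'
from h import *
tips()
E
```

```text
width 0.999491529337005 [ 0.42737856 -0.15488654  0.10216219] n 204
-1 tip z rel TCP [0.0456 0.0468 0.0474] |y| range [0.0437 0.0441 0.0444] x -0.0105 0.0092
1 tip z rel TCP [0.0457 0.0467 0.0471] |y| range [0.0411 0.0414 0.0419] x -0.01 0.0092
```

At every opening the measured tips sit 38–46 mm above the reported TCP, which would explain the miss. I'll cross-check with the fixed cameras before relying on that.

```bash
python3 - <<'E'
from h import *
o=manip.get_obs(); e=o["eef_pos"]; print(e,o["joint_positions"].round(4))
for c in ("scene","top"):
    m=manip.camera_model(c); im,d=manip.get_image(c); P=pts(c,d>0,d,m)-e
    N=P[(abs(P[:,0])<0.02)&(abs(P[:,1])<0.065)&(P[:,2]>-0.06)&(P[:,2]<0.10)]
    print(c,len(N),np.sort(N[:,2])[:12].round(4))
    for z0 in np.arange(-0.06,0.1,0.01): 
        q=N[(N[:,2]>=z0)&(N[:,2]<z0+.01)]
        if len(q): print(round(z0,3),len(q),q[:,1].min().round(3),q[:,1].max().round(3))
    if c=="scene":
        E=np.linalg.inv(m["extrinsics"]); p=m["mtx"]@(E[:3,:3]@e+E[:3,3]); u,v=p[:2]/p[2]; print('TCP px',u,v)
        k=5; b=im[120:270,230:390].repeat(k,0).repeat(k,1)[:,:,::-1].copy()
        cv2.drawMarker(b,(int((u-230)*k),int((v-120)*k)),(0,255,255),cv2.MARKER_CROSS,20,2); cv2.imwrite("pics/s3.png",b[:600])
E
```

```text
[ 0.42736748 -0.15485634  0.10212592] [-0.5979 -0.1114  2.1202 -0.      1.1328  0.9727]
scene 681 [0.0455 0.0456 0.0462 0.0462 0.0464 0.0469 0.047  0.047  0.0471 0.0474
 0.0474 0.0474]
0.04 32 -0.049 0.047
0.05 108 -0.056 0.057
0.06 122 -0.057 0.057
0.07 133 -0.057 0.056
0.08 110 -0.064 0.061
0.09 176 -0.065 0.065
TCP px 312.0600403298296 202.2720428762745
top 0 []
```

View pics/s3.png

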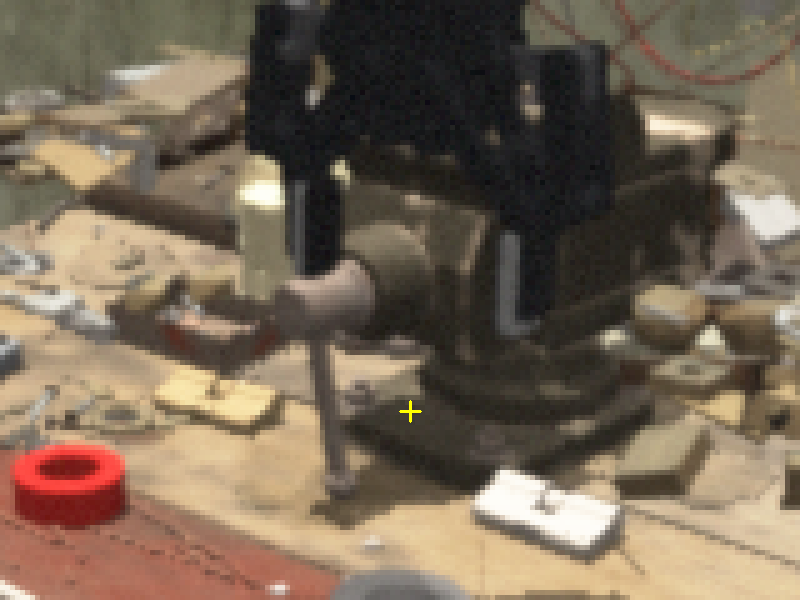

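The scene camera puts the open tips 46 mm above the reported TCP, and the picture shows the fingers well above the yellow TCP mark. Two cameras agree, so the reported TCP is about 35–40 mm past the real tips. I'll go by the measured tips: TCP z about -0.033 for the grasp, approached in steps while watching the force.

Request:
{"method": "move_arm", "body": {
  "commands": [
    [0, 1, -35, 0],
    [0, 1, -70, 0],
    [0, 1, -100, 0],
    [0, 1, -115, 0],
    [0, 1, -122, 0],
    [0, 1, -122, 0],
    [0, 1, -122, 0]
  ]
}}

```text
time_s: 5.68
eef_pos: [0.428, -0.1543, -0.0193]
orientation: [3.141, -0.001, 0.0]
contact_force: [0.7, -0.6, 0.8]
gripper_width: 0.999
```

```bash
python3 - <<'E'
from h import *
o=manip.get_obs(); e=o["eef_pos"]; print(e,o["contact_force"])
m=manip.camera_model("scene"); im,d=manip.get_image("scene"); P=pts("scene",d>0,d,m)
for s in (-1,1):
    y=s*(P[:,1]-e[1]); N=P[(abs(P[:,0]-e[0])<0.016)&(y>0.036)&(y<0.062)&(P[:,2]>0.006)&(P[:,2]<.08)]
    print(s,len(N),np.sort(N[:,2])[:8].round(4))
E
```

```text
[ 0.42795238 -0.15427532 -0.01926109] [ 0.72761275 -0.60697532  0.79878105]
-1 288 [0.0062 0.0069 0.007  0.0072 0.0073 0.0077 0.0077 0.0078]
1 250 [0.0269 0.0276 0.0277 0.028  0.0284 0.0291 0.0294 0.0296]
```

The tip is at 0.027 m, as predicted. I'll go down 14 mm more and close.

Request:
{"method": "move_arm", "body": {
  "commands": [
    [-1, -1, -8, 0],
    [-1, -1, -14, 0],
    [-1, -1, -14, 0]
  ]
}}

```text
time_s: 5.98
eef_pos: [0.4258, -0.1547, -0.0345]
orientation: [-3.141, 0.001, -0.0]
contact_force: [-0.5, -0.1, -0.4]
gripper_width: 1.0
```

Request:
{"method": "move_arm", "body": {
  "commands": [
    [0, 0, 0, 0],
    [0, 0, 0, 0],
    [0, 0, 0, 0],
    [0, 0, 0, 0],
    [0, 0, 0, 0],
    [0, 0, 0, 0],
    [0, 0, 0, 0]
  ],
  "claw": -1
}}

```text
time_s: 6.57
eef_pos: [0.4269, -0.1552, -0.0333]
orientation: [3.141, -0.001, 0.0]
contact_force: [-0.6, 0.5, 5.3]
gripper_width: 0.652
```

Gripped at 0.65 opening. Lift, then back away from the vice.

Request:
{"method": "move_arm", "body": {
  "commands": [
    [0, 0, 20, 0],
    [0, 0, 50, 0],
    [-10, 0, 85, 0],
    [-25, 0, 120, 0],
    [-45, 0, 140, 0],
    [-50, 0, 150, 0],
    [-50, 0, 150, 0],
    [-50, 0, 150, 0]
  ]
}}

```text
time_s: 7.23
eef_pos: [0.3763, -0.1548, 0.1159]
orientation: [3.141, -0.001, -0.0]
contact_force: [0.5, 0.2, -1.6]
gripper_width: 0.647
```

```bash
python3 - <<'E'
from h import *
m=manip.camera_model("wrist");o=manip.get_obs(); e=o["eef_pos"]; print('cam offs',m["extrinsics"][:3,3]-e,o["gripper_width"])
im,d=manip.get_image("wrist"); ring("wrist","steel_spacer",d,m); ring("wrist","red_spacer",d,m)
E
```

```text
cam offs [ 0.06491333 -0.00094361  0.17632453] 0.6474793900935757
wrist steel_spacer 0.81 [216.7, 204.8, 141.6, 144.6] ztop 0.1722 n 11685 circ [ 0.3769 -0.156 ] 0.0293 mid [ 0.3771 -0.1562  0.1704] mean [ 0.3791 -0.1561  0.1714]
wrist red_spacer 0.87 [1.9, 94.6, 82.8, 69.0] ztop 0.0209 n 2576 circ [0.4314 0.0387] 0.0265 mid [0.4316 0.0387 0.0192] mean [0.4324 0.0377 0.0199]
```

Request:
{"method": "move_arm", "body": {
  "commands": [
    [0, 40, 0, 0],
    [0, 80, 0, 0],
    [0, 120, 0, 0],
    [0, 160, 0, 0],
    [0, 200, 0, 0],
    [0, 240, 0, 0],
    [0, 280, 0, 0],
    [0, 320, 0, 0],
    [0, 350, 0, 0],
    [0, 375, 0, 0]
  ]
}}

```text
time_s: 8.22
eef_pos: [0.3752, 0.2227, 0.1147]
orientation: [3.141, 0.003, 0.003]
contact_force: [-0.2, -1.4, -1.6]
gripper_width: 0.649
```

Request:
{"method": "move_arm", "body": {
  "commands": [
    [0, 0, 0, 0],
    [0, 0, 0, 0],
    [0, 0, 0, 0]
  ]
}}

```text
time_s: 8.47
eef_pos: [0.3757, 0.2198, 0.1149]
orientation: [3.141, 0.002, 0.001]
contact_force: [-0.3, -0.6, -2.1]
gripper_width: 0.647
```

```bash
cat >> h.py <<'E'
def spindle():
    m=manip.camera_model("wrist");o=manip.get_obs(); e=o["eef_pos"]; im,d=manip.get_image("wrist")
    print(e,o["orientation"],o["gripper_width"])
    P=pts("wrist",d>0,d,m)
    N=P[(abs(P[:,0]-.474)<0.07)&(abs(P[:,1]-.219)<0.07)]
    for a,b in ((.012,.019),(.019,.025),(.028,.045),(.045,.064),(.066,.08)):
        q=N[(N[:,2]>a)&(N[:,2]<b)&((a<.026)|(np.hypot(N[:,0]-.474,N[:,1]-.219)<.025))].astype(np.float32)
        if len(q)>5:
            c,r=cv2.minEnclosingCircle(q[:,:2].copy()); print(a,b,len(q),'circ',np.round(c,4),round(r,4),'mean',q.mean(0).round(4),'mid',((q.min(0)+q.max(0))/2).round(4))
    return im,d,m
E
python3 - <<'E'
from h import *
im,d,m=spindle(); cv2.imwrite("pics/w4.png",im[:,:,::-1]); ring("wrist","steel_spacer",d,m)
E
```

```text
[0.37571255 0.21983595 0.11491131] [3.14062001e+00 2.43090911e-03 5.76199479e-04] 0.6468509854487172
0.012 0.019 10996 circ [0.4749 0.217 ] 0.0692 mean [0.4743 0.2183 0.0164] mid [0.468  0.2172 0.0156]
0.019 0.025 6250 circ [0.4748 0.217 ] 0.0618 mean [0.474  0.2177 0.0221] mid [0.4705 0.2171 0.022 ]
0.028 0.045 49 circ [0.4721 0.2173] 0.0065 mean [0.469  0.2173 0.0366] mid [0.47   0.2173 0.0364]
0.045 0.064 59 circ [0.4729 0.2174] 0.007 mean [0.4689 0.2178 0.0556] mid [0.4706 0.2174 0.0546]
0.066 0.08 434 circ [0.4747 0.2172] 0.0072 mean [0.474  0.2174 0.0719] mid [0.4748 0.2172 0.0723]
wrist steel_spacer 0.91 [215.5, 205.6, 144.5, 140.2] ztop 0.1712 n 11630 circ [0.3765 0.2183] 0.0295 mid [0.377  0.2186 0.1695] mean [0.3787 0.2185 0.1704]
```

View pics/w4.png

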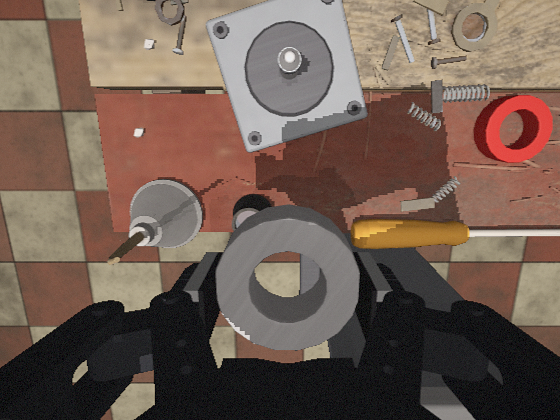

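The spindle nose shows at (289,58), and the geometry puts the axis at (0.4747, 0.2173). The held ring's centre is at about (0.377, 0.218). So I'll shift +98, -1 and then go down.

Request:
{"method": "move_arm", "body": {
  "commands": [
    [35, 0, 0, 0],
    [70, -1, 0, 0],
    [92, -1, 0, 0],
    [98, -1, 0, 0],
    [98, -1, -25, 0],
    [98, -1, -45, 0],
    [98, -1, -55, 0],
    [98, -1, -55, 0],
    [98, -1, -55, 0]
  ]
}}

```text
time_s: 9.32
eef_pos: [0.4739, 0.2187, 0.061]
orientation: [3.141, 0.001, -0.001]
contact_force: [0.3, 0.4, -2.0]
gripper_width: 0.651
```

```bash
python3 - <<'E'
from h import *
im,d,m=spindle(); ring("wrist","steel_spacer",d,m); cv2.imwrite("pics/w5.png",im[100:400,80:480,::-1])
E
```

```text
[0.47387616 0.218662   0.06095141] [ 3.14136010e+00  1.07593891e-03 -5.94156119e-04] 0.6506954264151742
0.012 0.019 10250 circ [0.476  0.2171] 0.0687 mean [0.4899 0.2173 0.0165] mid [0.4777 0.2171 0.0155]
0.019 0.025 3828 circ [0.4778 0.2176] 0.0599 mean [0.49   0.2176 0.022 ] mid [0.4861 0.2177 0.0219]
0.066 0.08 37 circ [0.4707 0.2174] 0.0039 mean [0.4725 0.2174 0.0751] mid [0.4711 0.2174 0.0717]
wrist steel_spacer 0.62 [216.8, 204.3, 143.5, 148.5] ztop 0.1173 n 11657 circ [0.4743 0.2175] 0.0297 mid [0.4751 0.2173 0.1156] mean [0.4768 0.2174 0.1164]
```

View pics/w5.png

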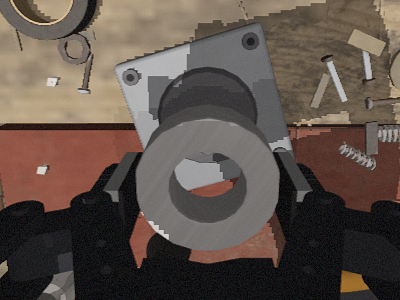

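The ring is centred over the axis within 1 mm, and the nose shows in the bore at about (205,160). Its underside is at about 0.094 m, so I'll lower 70 mm.

Request:
{"method": "move_arm", "body": {
  "commands": [
    [0, 0, -20, 0],
    [0, 0, -35, 0],
    [0, 0, -48, 0],
    [0, 0, -58, 0],
    [0, 0, -65, 0],
    [0, 0, -69, 0],
    [0, 0, -71, 0],
    [0, 0, -71, 0],
    [0, 0, -71, 0]
  ]
}}

```text
time_s: 10.17
eef_pos: [0.4749, 0.2193, -0.0093]
orientation: [-3.141, -0.001, 0.0]
contact_force: [0.3, 0.7, -1.6]
gripper_width: 0.652
```

Request:
{"method": "move_arm", "body": {
  "commands": [
    [0, 0, -1, 0],
    [0, 0, -2, 0],
    [0, 0, -2, 0]
  ]
}}

```text
time_s: 10.42
eef_pos: [0.475, 0.2193, -0.0112]
orientation: [-3.141, -0.001, 0.0]
contact_force: [-0.1, -0.3, 1.9]
gripper_width: 0.653
```

Request:
{"method": "move_arm", "body": {
  "commands": [
    [0, 0, 0, 0],
    [0, 0, 0, 0],
    [0, 0, 0, 0],
    [0, 0, 0, 0],
    [0, 0, 0, 0],
    [0, 0, 0, 0]
  ],
  "claw": 1
}}

```text
time_s: 10.92
eef_pos: [0.4744, 0.2191, -0.0119]
orientation: [-3.142, -0.0, 0.0]
contact_force: [-0.1, -1.0, 0.2]
gripper_width: 1.001
```

Request:
{"method": "move_arm", "body": {
  "commands": [
    [0, 0, 20, 0],
    [0, 0, 50, 0],
    [-15, 0, 85, 0],
    [-40, 0, 120, 0],
    [-70, 0, 130, 0],
    [-98, 0, 130, 0],
    [-98, 0, 130, 0],
    [-98, 0, 130, 0]
  ]
}}

```text
time_s: 11.58
eef_pos: [0.3756, 0.2192, 0.1181]
orientation: [-3.141, -0.001, 0.001]
contact_force: [0.4, 0.4, -0.2]
gripper_width: 0.999
```

```bash
python3 - <<'E'
from h import *
im,d,m=spindle(); ring("wrist","steel_spacer",d,m); ring("wrist","red_spacer",d,m); cv2.imwrite("pics/w6.png",im[:300,100:500,::-1])
E
```

```text
[0.37559278 0.21922352 0.11812234] [-3.14145707e+00 -9.01602938e-04  1.05842785e-03] 0.9992894418719036
0.012 0.019 10482 circ [0.4743 0.2171] 0.0686 mean [0.4738 0.218  0.0164] mid [0.4686 0.2171 0.0156]
0.019 0.025 1779 circ [0.4747 0.2171] 0.0616 mean [0.4653 0.2178 0.0215] mid [0.4711 0.2171 0.022 ]
0.028 0.045 2630 circ [0.474 0.219] 0.0251 mean [0.4751 0.2194 0.0432] mid [0.4739 0.2189 0.0365]
0.045 0.064 651 circ [0.474 0.219] 0.025 mean [0.4732 0.2197 0.0462] mid [0.474  0.2189 0.0543]
0.066 0.08 417 circ [0.4746 0.2173] 0.0072 mean [0.474  0.2172 0.0719] mid [0.4748 0.2173 0.0721]
wrist steel_spacer 0.58 [246.6, 16.4, 85.6, 93.0] ztop 0.0453 n 4378 circ [0.4755 0.2179] 0.0291 mid [0.4757 0.2178 0.0434] mean [0.4761 0.2177 0.0443]
wrist red_spacer 0.75 [473.2, 96.3, 75.8, 68.5] ztop 0.0213 n 2462 circ [0.4319 0.0396] 0.0264 mid [0.4321 0.0396 0.0197] mean [0.4324 0.0407 0.0202]
```

View pics/w6.png

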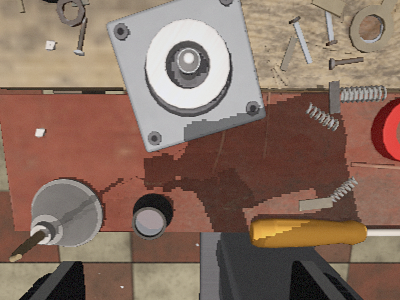

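The steel ring sits flat on the collar round the spindle: centre within 1 mm, top at 0.044 m. The red ring hasn't moved. Next is the brass ring at about (0.461, -0.288).

Request:
{"method": "move_arm", "body": {
  "commands": [
    [0, -40, 0, 0],
    [0, -80, 0, 0],
    [0, -120, 0, 0],
    [0, -160, 0, 0],
    [0, -200, 0, 0],
    [0, -240, 0, 0],
    [0, -280, 0, 0],
    [0, -320, 0, 0],
    [0, -360, 0, 0],
    [0, -400, 0, 0]
  ]
}}

```text
time_s: 12.57
eef_pos: [0.3763, -0.1839, 0.1181]
orientation: [3.142, -0.0, -0.001]
contact_force: [1.8, 0.0, -0.1]
gripper_width: 1.001
```

Request:
{"method": "move_arm", "body": {
  "commands": [
    [0, -40, 0, 0],
    [0, -80, 0, 0],
    [20, -107, 0, 0],
    [55, -107, 0, 0],
    [85, -107, 0, 0],
    [85, -107, 0, 0],
    [85, -107, 0, 0]
  ]
}}

```text
time_s: 13.15
eef_pos: [0.4622, -0.2886, 0.1171]
orientation: [-3.141, 0.001, 0.001]
contact_force: [-0.7, -0.7, 0.3]
gripper_width: 1.0
```

```bash
python3 - <<'E'
from h import *
m=manip.camera_model("wrist");print(manip.get_obs()["eef_pos"]);im,d=manip.get_image("wrist"); ring("wrist","brass_spacer",d,m); cv2.imwrite("pics/w7.png",im[80:380,80:480,::-1])
E
```

```text
[ 0.46215173 -0.2886144   0.11708934]
wrist brass_spacer 0.66 [260.1, 166.6, 54.9, 59.9] ztop 0.0211 n 1379 circ [ 0.4624 -0.2905] 0.0229 mid [ 0.4623 -0.2905  0.0194] mean [ 0.4632 -0.2904  0.0202]
```

View pics/w7.png

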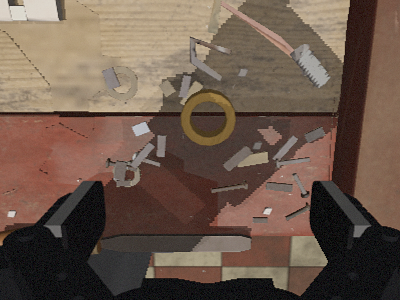

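The brass ring is at (0.4624, -0.2905) and the debris around it looks flat. There is something brown at the right edge, so I'll check its clearance before lowering.

```bash
python3 - <<'E'
from h import *
m=manip.camera_model("wrist");im,d=manip.get_image("wrist"); P=pts("w",d>0,d,m)
q=P[(P[:,1]<-.32)&(P[:,2]>.012)&(P[:,2]<.14)&(P[:,0]>.40)&(P[:,0]<.56)]
print(len(q)); 
if len(q):print(q[:,1].max(),np.percentile(q[:,1],[1,50,99]),np.percentile(q[:,2],[1,50,99]))
q=P[(P[:,1]<-.36)&(P[:,0]>.40)&(P[:,0]<.56)]; h=[(y.round(3),np.median(q[abs(q[:,1]-y)<.01,2]).round(3)) for y in np.arange(-.37,-.56,-.02) if (abs(q[:,1]-y)<.01).any()]; print(h)
E
```

```text
32626
-0.352822543710352 [-0.47281893 -0.42692921 -0.36595427] [0.01496377 0.05627044 0.11535027]
[(np.float64(-0.37), np.float64(0.0)), (np.float64(-0.39), np.float64(-0.0)), (np.float64(-0.41), np.float64(0.054)), (np.float64(-0.43), np.float64(0.067)), (np.float64(-0.45), np.float64(0.057)), (np.float64(-0.47), np.float64(0.07)), (np.float64(-0.49), np.float64(0.056))]
```

The box starts at about y = -0.41 and the fingers reach -0.347, so it's clear. Lowering.

Request:
{"method": "move_arm", "body": {
  "commands": [
    [0, -1, -40, 0],
    [0, -1, -80, 0],
    [0, -1, -110, 0],
    [0, -1, -130, 0],
    [0, -1, -142, 0],
    [0, -1, -149, 0],
    [0, -1, -149, 0],
    [0, -1, -149, 0]
  ]
}}

```text
time_s: 13.97
eef_pos: [0.4619, -0.2896, -0.0298]
orientation: [3.14, -0.001, -0.0]
contact_force: [0.2, 0.1, -0.2]
gripper_width: 1.0
```

Request:
{"method": "move_arm", "body": {
  "commands": [
    [0, 0, 0, 0],
    [0, 0, 0, 0],
    [0, 0, 0, 0],
    [0, 0, 0, 0],
    [0, 0, 0, 0],
    [0, 0, 0, 0],
    [0, 0, 0, 0]
  ],
  "claw": -1
}}

```text
time_s: 14.55
eef_pos: [0.4621, -0.2895, -0.0294]
orientation: [3.141, -0.001, 0.0]
contact_force: [-2.7, 1.2, 7.3]
gripper_width: 0.52
```

Request:
{"method": "move_arm", "body": {
  "commands": [
    [0, 0, 20, 0],
    [0, 0, 55, 0],
    [-20, 0, 90, 0],
    [-50, 0, 120, 0],
    [-80, 0, 148, 0],
    [-86, 0, 150, 0],
    [-86, 0, 150, 0],
    [-86, 0, 150, 0]
  ]
}}

```text
time_s: 15.22
eef_pos: [0.3753, -0.2886, 0.1186]
orientation: [-3.141, -0.0, -0.001]
contact_force: [0.2, 0.9, -1.4]
gripper_width: 0.521
```

Request:
{"method": "move_arm", "body": {
  "commands": [
    [0, 40, 0, 0],
    [0, 80, 0, 0],
    [0, 120, 0, 0],
    [0, 160, 0, 0],
    [0, 200, 0, 0],
    [0, 240, 0, 0],
    [0, 280, 0, 0],
    [0, 320, 0, 0],
    [0, 360, 0, 0],
    [0, 400, 0, 0]
  ]
}}

```text
time_s: 16.05
eef_pos: [0.3742, 0.1138, 0.1174]
orientation: [-3.141, 0.003, 0.001]
contact_force: [1.1, -0.3, -1.3]
gripper_width: 0.516
```

Request:
{"method": "move_arm", "body": {
  "commands": [
    [0, 40, 0, 0],
    [0, 80, 0, 0],
    [0, 108, 0, 0],
    [0, 108, 0, 0],
    [0, 108, 0, 0],
    [0, 108, 0, 0]
  ]
}}

```text
time_s: 16.55
eef_pos: [0.3745, 0.2191, 0.1175]
orientation: [3.14, 0.003, 0.001]
contact_force: [0.3, -0.6, -1.3]
gripper_width: 0.52
```

```bash
python3 - <<'E'
from h import *
im,d,m=spindle(); ring("wrist","brass_spacer",d,m); cv2.imwrite("pics/w8.png",im[:400,100:500,::-1])
E
```

```text
[0.3744618  0.2190838  0.11747325] [3.14044660e+00 3.30994924e-03 1.14342020e-03] 0.5197691817480361
0.012 0.019 10461 circ [0.4743 0.2171] 0.0687 mean [0.4731 0.2183 0.0164] mid [0.4678 0.2173 0.0155]
0.019 0.025 1767 circ [0.4746 0.2172] 0.0617 mean [0.464  0.218  0.0216] mid [0.4702 0.2171 0.0219]
0.028 0.045 2669 circ [0.474 0.219] 0.0251 mean [0.4752 0.2193 0.0432] mid [0.4742 0.219  0.0365]
0.045 0.064 662 circ [0.474 0.219] 0.025 mean [0.4729 0.2198 0.0462] mid [0.4742 0.219  0.0542]
0.066 0.08 424 circ [0.4746 0.2174] 0.0072 mean [0.474  0.2174 0.0719] mid [0.4745 0.2174 0.0722]
wrist brass_spacer 0.9 [233.5, 215.3, 106.6, 119.0] ztop 0.1677 n 5431 circ [0.3753 0.2178] 0.023 mid [0.3754 0.2179 0.166 ] mean [0.3766 0.2178 0.1668]
```

View pics/w8.png

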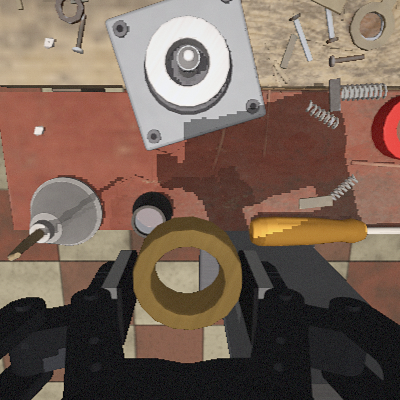

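The brass ring is held level, centre (0.3754, 0.2178), underside at about 0.1465 m. I'll shift +99 in x and lower 60, then check.

Request:
{"method": "move_arm", "body": {
  "commands": [
    [35, 0, 0, 0],
    [70, 0, 0, 0],
    [92, 0, 0, 0],
    [99, 0, 0, 0],
    [99, 0, -25, 0],
    [99, 0, -45, 0],
    [99, 0, -55, 0],
    [99, 0, -55, 0],
    [99, 0, -55, 0],
    [99, 0, -55, 0]
  ]
}}

```text
time_s: 17.48
eef_pos: [0.4751, 0.2192, 0.0653]
orientation: [-3.141, -0.002, -0.0]
contact_force: [-0.2, 0.1, -1.8]
gripper_width: 0.516
```

```bash
python3 - <<'E'
from h import *
im,d,m=spindle(); ring("wrist","brass_spacer",d,m)
E
```

```text
[0.47506533 0.21915667 0.06534948] [-3.14114167e+00 -1.98059019e-03 -1.54355812e-04] 0.5162556688947226
0.012 0.019 9974 circ [0.4752 0.2173] 0.0689 mean [0.4902 0.2169 0.0165] mid [0.478  0.2173 0.0155]
0.019 0.025 1566 circ [0.4756 0.2169] 0.0617 mean [0.4933 0.2145 0.0213] mid [0.4867 0.2171 0.022 ]
0.028 0.045 1790 circ [0.474  0.2189] 0.0251 mean [0.4778 0.2197 0.0438] mid [0.474  0.219  0.0365]
0.045 0.064 495 circ [0.474 0.219] 0.025 mean [0.4754 0.2194 0.0454] mid [0.474  0.2189 0.0462]
0.066 0.08 106 circ [0.4708 0.2175] 0.0056 mean [0.4735 0.2174 0.0748] mid [0.4721 0.2175 0.0719]
wrist brass_spacer 0.69 [233.5, 215.2, 106.3, 112.9] ztop 0.1156 n 5457 circ [0.4757 0.2178] 0.0231 mid [0.4758 0.2178 0.1137] mean [0.477  0.2177 0.1147]
```

Centred within 1 mm. Lower 48 mm, then 2 more.

Request:
{"method": "move_arm", "body": {
  "commands": [
    [-1, 0, -15, 0],
    [-1, 0, -28, 0],
    [-1, 0, -38, 0],
    [-1, 0, -44, 0],
    [-1, 0, -48, 0],
    [-1, 0, -48, 0],
    [-1, 0, -50, 0],
    [-1, 0, -50, 0],
    [-1, 0, -50, 0]
  ]
}}

```text
time_s: 18.33
eef_pos: [0.4741, 0.2193, 0.0148]
orientation: [-3.141, -0.002, 0.0]
contact_force: [-0.3, 0.5, -0.5]
gripper_width: 0.515
```

Request:
{"method": "move_arm", "body": {
  "commands": [
    [0, 0, -1, 0],
    [0, 0, -1, 0]
  ]
}}

```text
time_s: 18.5
eef_pos: [0.4741, 0.2193, 0.0147]
orientation: [-3.142, -0.001, 0.0]
contact_force: [-5.2, -0.7, 8.9]
gripper_width: 0.52
```

Request:
{"method": "move_arm", "body": {
  "commands": [
    [0, 0, 0, 0],
    [0, 0, 0, 0],
    [0, 0, 0, 0],
    [0, 0, 0, 0],
    [0, 0, 0, 0],
    [0, 0, 0, 0],
    [0, 0, 0, 0]
  ],
  "claw": 1
}}

```text
time_s: 19.08
eef_pos: [0.4733, 0.2191, 0.013]
orientation: [-3.142, 0.0, 0.0]
contact_force: [-0.2, 0.7, -0.4]
gripper_width: 1.003
```

Request:
{"method": "move_arm", "body": {
  "commands": [
    [0, 0, 20, 0],
    [0, 0, 50, 0],
    [-15, 0, 85, 0],
    [-40, 0, 105, 0],
    [-70, 0, 110, 0],
    [-98, 0, 110, 0],
    [-98, 0, 110, 0],
    [-98, 0, 110, 0]
  ]
}}

```text
time_s: 19.75
eef_pos: [0.3745, 0.2192, 0.1231]
orientation: [-3.141, -0.001, 0.001]
contact_force: [1.1, -0.5, 0.2]
gripper_width: 1.001
```

```bash
python3 - <<'E'
from h import *
im,d,m=spindle(); [ring("wrist",q+"_spacer",d,m) for q in ("steel","brass","red")]; cv2.imwrite("pics/w9.png",im[:300,100:500,::-1])
E
```

```text
[0.37454468 0.21922715 0.12312359] [-3.14146862e+00 -8.39861020e-04  1.03225149e-03] 1.0013195905486856
0.012 0.019 10230 circ [0.4748 0.2172] 0.0689 mean [0.4739 0.2181 0.0164] mid [0.4689 0.2171 0.0156]
0.019 0.025 1687 circ [0.4746 0.2172] 0.0616 mean [0.4654 0.2172 0.0216] mid [0.4714 0.2172 0.0219]
0.028 0.045 558 circ [0.4741 0.219 ] 0.025 mean [0.4696 0.2226 0.0401] mid [0.4701 0.2195 0.0365]
0.045 0.064 1407 circ [0.4732 0.2191] 0.0249 mean [0.4751 0.2181 0.0598] mid [0.4731 0.2192 0.0545]
0.066 0.08 428 circ [0.4745 0.2181] 0.0211 mean [0.4741 0.2175 0.0715] mid [0.4745 0.2182 0.072 ]
wrist steel_spacer 0.76 [244.9, 23.1, 84.6, 85.5] ztop 0.0452 n 1353 circ [0.4752 0.2177] 0.0288 mid [0.4753 0.2179 0.0443] mean [0.4708 0.218  0.0442]
wrist brass_spacer 0.95 [252.1, 22.6, 70.3, 78.0] ztop 0.0652 n 2392 circ [0.4745 0.2178] 0.0231 mid [0.4741 0.2182 0.0635] mean [0.475  0.2183 0.0642]
wrist red_spacer 0.86 [467.3, 93.6, 79.3, 67.3] ztop 0.0212 n 2413 circ [0.4317 0.0393] 0.0264 mid [0.432  0.0399 0.0196] mean [0.4325 0.0405 0.0202]
```

View pics/w9.png

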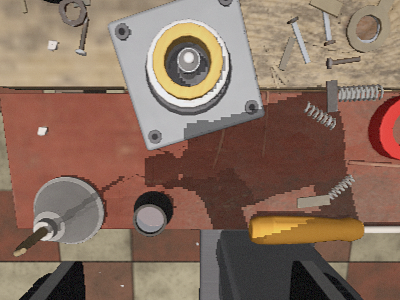

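Both rings are on the spindle. The brass top is at about 0.064 m, flat on the steel, both are centred within 1 mm, and the gripper is clear.

```bash
python3 -c "
from workcell import manip
print(manip.job_done())"
```

```text
the job is handed in; nothing more can be done
None
```

The steel spacer is down on the collar and the brass spacer lies flat on top of it. Both are released, and I handed the job in at about 20 s of the 64 s allowed; no verdict was reported.

**Last checks (wrist camera, about 1 mm high bias in z):**

| Spacer | Distance from spindle axis | Top above bench | Expected top |
|---|---|---|---|
| Steel | about 1 mm | about 44 mm | 44 mm |
| Brass | about 1 mm | about 64 mm | 64 mm |

- The red spacer is within about 1 mm of its starting position.
- The open gripper was about 100 mm clear of the spindle at hand-in.

**What failed or disagreed:** the first grasp of the steel spacer closed on nothing, but the ring did not move. The wrist and scene cameras both showed the real fingertips about 38–46 mm behind the reported TCP, depending on opening, which contradicts the description. I worked from the measured tips after that, so the grasps went to a reported z of about -0.03 m. The highest force I saw was about 10 N, when the brass spacer touched down.

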